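Swap the hob knobs and hold the right one pressed in

TASK

The small gas hob has the wrong knob on its tap: a plain round one that only spins on the spindle. Swap the two knobs: first pull the round knob off and stand it upright on the cork mat in the near blue plate, letting go of it, then take the pointer-shaped knob from there, turn it so that its D-shaped hole matches the spindle's flat, and push it fully home. Keep gripping it and keep it pressed in against the tap's spring, as for lighting the burner: finish while still holding it down, and leave the other things on the worktop alone.

Things in the scene. Friction and masses are not known exactly. Their poses are not given: they have to be found in the camera images.
- round_knob_mid (a point): Plain round black knob, a cylinder 40 mm across, 34 mm high, upright, 40 g. The point is on its axis half-way up, 17 mm above its underside. A round hole 14 mm across and 16 mm deep enters from below. At the start it sits loosely on the spindle (lifts straight off), its underside 8 mm above the hob's panel.
- pointer_knob_mid (a point): Black pointer knob, 34 mm high, 45 g: from above a bar with flat parallel sides 26 mm apart (grip there) and one end tapering to a nose. The point is half-way up, on the axis of its hole; x to the nose (tip at +31 mm, blunt tail at -23, parallel from -19 to +12), z up. White line on top along the nose. Hole from below: D, 16 mm deep, 14 mm across, flat 3.8 mm from the axis on the nose side.
- spindle_tip (a point): Centre of the top of the upright brass tap spindle, 24 mm above the hob's panel (64 mm above the worktop) when unpressed. 12 mm across, bevelled; x points out of its flat, 3 mm from the axis. The pointer knob fits with its nose the way the flat faces (within 0.2 rad); home, it rests on this top, underside 8 mm above the panel; wrongly turned, 16 mm higher. Hidden by the round knob at first.
- spindle_press (a joint): How far the spindle is pressed in (m): 0 up, 0.006 at its lower stop. A spring pushes it up with 3 N at the top and 9 N at the stop.
- spindle_turn (a joint): Turn of the spindle in the hob, rad, anticlockwise from above, limits -0.9 to 0.9; 0: its flat faces the burner. Stiff (0.12 N m).
- hob_panel (a point): Point on the hob's flat white top panel (z = 40 mm) on the spindle's axis. The hob is fixed, 270 by 200 mm; x points over the burner, whose centre is 130 mm away; the burner's wire pan support stands 21 mm above the panel; its base ring (6 mm high) comes within 40 mm of the spindle, its taller bars no nearer than 85 mm.
- mat_top (a point): Centre of the top of the round cork mat, 144 mm across, flat, 12.5 mm above the worktop, lying in a fixed blue plate 245 mm across whose rim is 30 mm high. At the start the pointer knob stands on the mat's half nearest the robot, 32 to 47 mm off its centre; the farther half is free.
- round_knob: The round knob; origin at the centre of its underside.
- pointer_knob: The pointer knob; origin on its hole's axis, at its underside, axes as for its mid point.
- plate: The blue plate (with its cork mat); origin under its centre.
- salt_shaker: Salt shaker, 44 mm across, 90 mm high; leave it.
- lemon: Whole lemon, 77 mm long; leave it.
- mug: White mug, 82 mm across, 91 mm high; leave it.
- jam_jar: Jam jar, 69 mm across, 99 mm high; leave it.
- tumbler: Glass tumbler, 69 mm across, 99 mm high; leave it.
- peeler: Peeler, 170 mm long; leave it.

How it is judged:
On the way, in this order (a step that is already met when the one before it is completed fails the run):
1. the round knob stands upright on the cork mat, let go (horizontal distance between round_knob_mid and mat_top below 0.06 m and angle between round_knob_mid's own z axis and vertical below 0.15 rad and contact force between round_knob and plate above 0.05 N and contact force between round_knob and the fingers below 0.05 N), for 0.2 s.
2. the pointer knob is fully home on the spindle, the round knob still on the mat (all of step 1 and z of pointer_knob_mid in the frame of spindle_tip between -0.003 and 0.004 m and horizontal distance between pointer_knob_mid and spindle_tip below 0.004 m and angle between pointer_knob_mid's own z axis and vertical below 0.12 rad), for 0.2 s.
At the end, for the whole second after the job is handed in: Pointer knob home on the spindle (3 mm in depth, 4 mm off axis, 0.12 rad tilt), still gripped, and pressed so that the spindle is over 3 mm down; round knob upright (0.15 rad), let go and at rest on the cork mat, within 60 mm of its centre (all of step 2 and value of joint spindle_press above 0.003 m and contact force between pointer_knob and the fingers above 1 N and distance between the grasp point and pointer_knob_mid below 0.03 m and linear speed of round_knob below 0.02 m/s); the arm keeps its last pose, push and grip.
It fails at once if another thing on the worktop was moved by more than 30 mm (distance of any of salt_shaker, lemon, mug, jam_jar, tumbler, peeler from where it was at the start of the episode above 0.03 m).
It also fails if it takes over 45 s, if anything falls off the work surface, if the arm or the gripper's body presses on something with over 40 N, if the wrist force passes 120 N, or if a joint passes its speed limit or range.

ROBOT

A 6-joint arm with a two-finger parallel gripper is mounted at the origin on a cart in front of the work surface, level with it; the furniture and walls round the work are solid. World frame = base frame: x ahead of the robot, y to its left, z up, the work surface at z = 0. Lengths are in m, angles in rad, forces in N, time in s.
With the tool pointing down it reaches from about 0.35 to 0.775 m from the base axis. Payload 7.3 kg.
Tool frame: the origin (TCP) lies between the finger pads; the fingertips stand ctrl.finger_overhang ahead of it and the grasp point (between the pads) is the TCP (ctrl.finger_overhang is the distance from the TCP to the fingertips, in m); z points along the fingers, y is the line along which they close (so a half turn about z gives the same grasp; the last joint's range is limited). The gripper opens to 92 mm and grips with 3 to 60 N. Pads are 19 mm wide; open, the fingers measure 130 mm over their backs; the gripper's body (75 mm by 190 mm) begins 47 mm behind the grasp point.
Start: joints at [-1.301, 0.342, 1.524, -0, 1.275, -0.146], TCP at [0.212, -0.48, 0.219] pointing down, gripper open.
Joint ranges: [-2.53, 2.53], [-0.77, 2.02], [0.04, 2.7], [-1, 4.14], [0.28, 2.66], [-3.11, 3.11]. Speed limits (rad/s): [2.57, 2.57, 3.14, 3.14, 3.14, 3.14].

INTERFACE

Orientations are given as [roll, pitch, yaw] about the fixed x, y, z axes, in that order (R = Rz(yaw) Ry(pitch) Rx(roll)).
In Python, from cell import ctrl gives the robot as it stands. Calls block until the motion is done:
- ctrl.reach(position, orientation): joint-space move of the TCP to a pose.
- ctrl.move_l(position, rot=None, speed=0.15, until_force=None): straight line of the TCP; rot=None keeps the orientation; speed is the mean speed in m/s. With until_force (N) it stops when the force on the tool has changed by that much, and returns True; else False.
- ctrl.move_j(angles): joint-space move.
- ctrl.ungrasp() and ctrl.grab(f_grip=None): open the fingers fully, or close them until they stop; f_grip is the grip in N (None keeps the last).
- ctrl.wait(seconds).
- ctrl.ik(position, orientation): joint angles nearest the present ones, or None.
- ctrl.state(): the state.
- ctrl.get_image(name): name is "scene" or "side" or "wrist"; returns a dict with "img" (400x640x3 uint8, red, green, blue), "depth" (400x640 float32, m along the optical axis (not along the pixel's ray), 0 where there is no reading), "intrinsics" (3x3 intrinsics, pixels), "R" (3x3) and "t" (3): a world point X has camera coordinates R X + t. Camera axes: x right, y down, z forward; pixel columns grow to the right and rows downward; lengths in m; the calibration is good to about 2 mm. The wrist camera is an equidistant fisheye: a pixel r from the principal point sees the ray r / f radians off the axis. A picture is of the moment at which its call begins.
A pose or a line that the arm cannot do raises ctrl.PlanningError and nothing moves.
- ctrl.finish_job(): hands the job in; it is judged then, once.
Trained networks look in a picture, given as the dict that the camera call returned (one of the last four; its "shot" number tells which), for a name from the list of things; names that differ only in an ending like _2 or _b are one class to them, and where a whole thing is asked for, a point or a joint stands for the part that bears it (a point fixed in the world has none). Each returns a list of dicts, best first, with "confidence" (0 to 1); they miss things now and then, are a little off and sometimes report something else, mostly with a low value. They report only what shows in the picture. A call takes as long as a camera call.
- ctrl.find_in(picture, thing): "extent" ([left, top, width, height] in pixels, round what is visible of it).
- ctrl.masks_of(picture, thing): "mask" (400x640 bool, what is visible of it) and "extent" ([left, top, width, height] in pixels, round what is visible of it).
- ctrl.landmark_of(picture, thing): "xy" ([column, row] in pixels: a listed point, or the origin of a listed thing).
The state is a dict: "time_s": time; "qpos": joint angles; "dq": joint speeds; "effort": joint torques, N m; "position": TCP position; "eef_rot": TCP orientation; "wrist_force": force on the tool from outside, world axes, zero at the start; "torque": the same for the moment, N m; "grip_width": finger opening in m; "gripper_force": force on a finger pad.
Only numpy, scipy, OpenCV 4.12 (cv2) and the standard library are available. Lean on these libraries where they do the work, as an engineer would, in place of code of your own. Each camera call takes 0.05 s, during which the arm holds its last target. There are 200 camera calls.

## Working session

There is one attempt and no reset: what is moved stays moved. The work goes in short steps, each a Python script; the robot and the scene stay as the last script left them, time stands still between calls to the robot, and variables do not carry over. Pictures are saved under pics/ and viewed, at most 10 in all, crops included, and the job is handed in when it is done.

```bash
mkdir -p pics; ls; cat > h.py <<'E'
import numpy as np, cv2
from cell import ctrl
def ray(p,uv):
    K=p["intrinsics"];R=np.array(p["R"]);t=np.array(p["t"])
    return R,t,K
def at_z(p,uv,z,fish=False):
    R,t,K=ray(p,uv);K=np.array(K)
    x=(uv[0]-K[0,2])/K[0,0];y=(uv[1]-K[1,2])/K[1,1]
    if fish:
        r=np.hypot(x,y);s=np.sin(r)/r if r>1e-9 else 1;d=np.array([x*s,y*s,np.cos(r)])
    else: d=np.array([x,y,1.])
    d=R.T@d;c=-R.T@t
    return c+d*(z-c[2])/d[2]
def save(p,n,crop=None,k=1):
    im=p["img"][:,:,::-1]
    if crop: im=im[crop[1]:crop[3],crop[0]:crop[2]]
    cv2.imwrite("pics/"+n,cv2.resize(im,None,fx=k,fy=k,interpolation=cv2.INTER_CUBIC))
E
python3 - <<'E'
from h import *
ims=[]
print(ctrl.finger_overhang)
for c in("scene","side"):
    p=ctrl.get_image(c);ims.append(p["img"]);print(c,-np.array(p["R"]).T@p["t"])
    for n,z in(("round_knob_mid",.065),("pointer_knob_mid",.0295),("mat_top",.0125),("hob_panel",.04),("salt_shaker",0),("lemon",.03),("mug",0),("jam_jar",0),("tumbler",0),("peeler",0.01)):
        for d in ctrl.landmark_of(p,n)[:2]: print(n,np.round(d["xy"]),round(d["confidence"],2),at_z(p,d["xy"],z).round(3))
cv2.imwrite("pics/a.png",cv2.resize(np.vstack(ims),(480,600))[:,:,::-1])
E
```

```text
pics
0.019
scene [ 0.06950427 -0.89415982  0.62360799]
pointer_knob_mid [324. 230.] 0.65 [0.528 0.064 0.029]
mat_top [332. 238.] 0.92 [0.541 0.033 0.012]
salt_shaker [359. 208.] 0.79 [0.735 0.202 0.   ]
mug [401. 232.] 0.58 [ 0.772 -0.007  0.   ]
jam_jar [384. 216.] 0.93 [0.788 0.112 0.   ]
tumbler [403. 233.] 0.49 [ 0.773 -0.017  0.   ]
peeler [253. 184.] 0.48 [0.439 0.566 0.01 ]
side [0.08255927 0.97553107 0.76163145]
round_knob_mid [347. 246.] 0.84 [0.428 0.334 0.065]
pointer_knob_mid [360. 192.] 0.66 [0.535 0.06  0.029]
pointer_knob_mid [435. 176.] 0.16 [ 0.359 -0.147  0.029]
mat_top [358. 192.] 0.7 [0.551 0.044 0.012]
hob_panel [349. 255.] 0.78 [0.422 0.337 0.04 ]
salt_shaker [277. 203.] 0.83 [0.755 0.216 0.   ]
lemon [434. 177.] 0.56 [ 0.359 -0.142  0.03 ]
mug [312. 170.] 0.71 [ 0.766 -0.007  0.   ]
jam_jar [288. 187.] 0.65 [0.777 0.125 0.   ]
tumbler [288. 185.] 0.21 [0.785 0.114 0.   ]
peeler [283. 344.] 0.9 [0.427 0.62  0.01 ]
peeler [346. 253.] 0.23 [0.446 0.308 0.01 ]
```

View pics/a.png

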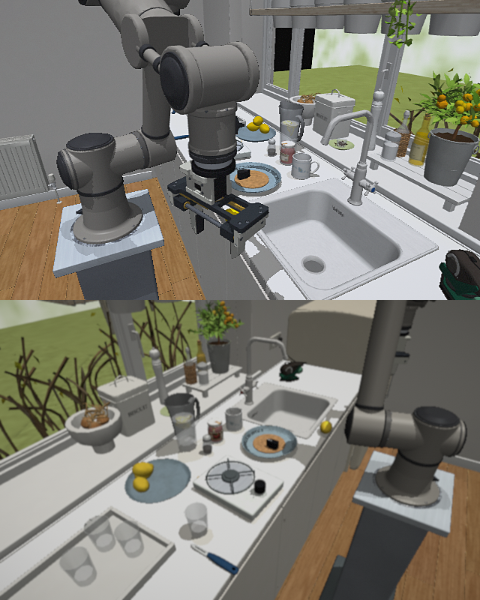

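Side view: the round knob is at about (346,248) on the hob, the pointer knob at about (362,192) on the cork mat in the plate, and the lemon is by the edge. I'll move above the hob and look from close by.

```bash
python3 - <<'E'
from h import *
s=ctrl.state();print(s["eef_rot"])
ctrl.reach([0.43,0.30,0.25],[np.pi,0,np.arctan2(.3,.43)])
p=ctrl.get_image("wrist");print(-np.array(p["R"]).T@p["t"],np.array(p["R"]).round(2).tolist())
for n,z in(("round_knob_mid",.065),("hob_panel",.04),("pointer_knob_mid",.0295),("mat_top",.0125),("salt_shaker",0),("tumbler",0),("peeler",0.01)):
    for d in ctrl.landmark_of(p,n)[:2]: print(n,np.round(d["xy"]),round(d["confidence"],2),at_z(p,d["xy"],z,1).round(3))
for d in ctrl.masks_of(p,"round_knob")[:1]: print(d["extent"],d["confidence"])
save(p,"b.png")
ctrl.reach([0.53,0.05,0.25],[np.pi,0,0])
p=ctrl.get_image("wrist")
for n,z in(("pointer_knob_mid",.0295),("pointer_knob",.0125),("mat_top",.0125),("salt_shaker",0),("jam_jar",0)):
    for d in ctrl.landmark_of(p,n)[:2]: print(n,np.round(d["xy"]),round(d["confidence"],2),at_z(p,d["xy"],z,1).round(3))
save(p,"c.png")
E
```

```text
[ 3.14151177e+00 -3.47406287e-06  4.15740373e-01]
[0.49720642 0.34648192 0.41659465] [[0.57, -0.82, -0.0], [-0.78, -0.54, 0.3], [-0.25, -0.17, -0.95]]
round_knob_mid [280. 155.] 0.71 [0.427 0.348 0.065]
hob_panel [285. 154.] 0.82 [0.426 0.343 0.04 ]
pointer_knob_mid [487. 212.] 0.97 [0.526 0.057 0.03 ]
mat_top [497. 204.] 0.86 [0.548 0.037 0.013]
salt_shaker [488.  28.] 0.97 [0.751 0.213 0.   ]
salt_shaker [485. 215.] 0.66 [0.523 0.034 0.   ]
tumbler [196.   9.] 0.6 [0.523 0.566 0.   ]
peeler [139.  51.] 0.86 [0.431 0.608 0.01 ]
[260.6, 135.7, 41.0, 38.7] 0.71
pointer_knob_mid [311. 174.] 0.74 [0.522 0.057 0.029]
pointer_knob [309. 170.] 0.69 [0.524 0.06  0.013]
mat_top [326. 151.] 0.77 [0.55  0.038 0.013]
salt_shaker [308. 173.] 0.7 [0.518 0.062 0.   ]
salt_shaker [196.  10.] 0.66 [0.756 0.219 0.   ]
jam_jar [ 44. 175.] 0.44 [0.527 0.562 0.   ]
```

View pics/b.png

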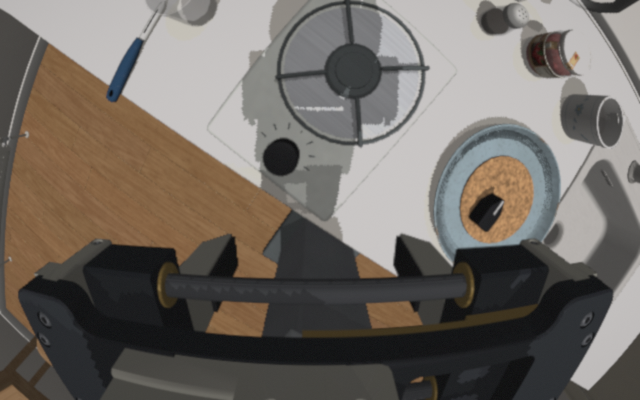

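View pics/c.png

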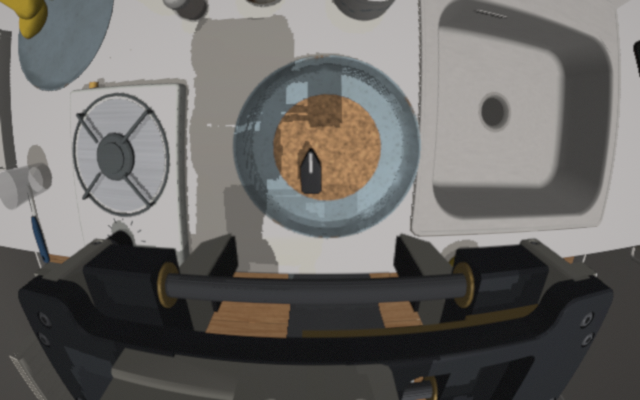

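Picture b shows the round knob at (281,156) and the burner centre at (352,68). Picture c shows the pointer knob with its nose at (308,150) and tail at (311,192), on the near half of the mat. Next is the round knob's pre-grasp, with one correction look.

```bash
python3 - <<'E'
from h import *
# geometry from earlier pictures, re-shot from here for the mat
p=ctrl.get_image("wrist")
tip=at_z(p,(308.5,150),.0465,1);tail=at_z(p,(311,193),.0465,1)
b=at_z(p,(114,156),.05,1)
print("tip,tail",tip,tail,"yaw",np.arctan2(*(tip-tail)[1::-1]),"burner",b)
k=np.array([.427,.346]);psi=np.arctan2(*(b[:2]-k)[::-1]);print("burner yaw",psi,np.linalg.norm(b[:2]-k))
R=[np.pi,0,psi]   # closing line perpendicular to burner direction
print(ctrl.ik([*k,.07],R))
ctrl.reach([*k,.16],R)
p=ctrl.get_image("wrist");save(p,"d.png")
m=ctrl.masks_of(p,"round_knob")
for d in m[:2]:
    e=d["extent"];print(e,d["confidence"],at_z(p,(e[0]+e[2]/2,e[1]+e[3]/2),.07,1))
for d in ctrl.landmark_of(p,"round_knob_mid")[:2]:print(d["xy"],d["confidence"],at_z(p,d["xy"],.065,1))
E
```

```text
tip,tail [0.55670287 0.0603984  0.0465    ] [0.50273067 0.05754191 0.0465    ] yaw 0.05287595450603692 burner [0.55844808 0.33260739 0.05      ]
burner yaw -0.10153482583712276 0.13212857707899914
[ 5.41527285e-01  5.46589507e-01  1.64726317e+00 -4.44089210e-16
  9.47739975e-01  2.21385844e+00]
[51.2, 94.4, 91.6, 77.2] 0.21 [0.5187859  0.55457531 0.07      ]
[321.1, 200.7] 0.84 [0.42480898 0.34173449 0.065     ]
```

View pics/d.png

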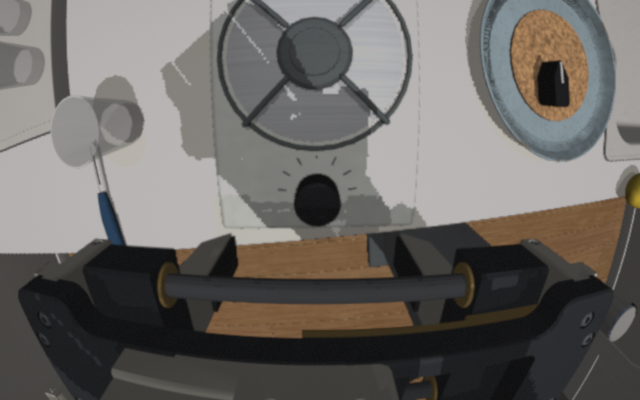

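The round knob spans about (294–341, 174–226), so its centre is near (318,200). I'll grasp it and pull it off.

```bash
python3 - <<'E'
from h import *
p=ctrl.get_image("wrist")
print(at_z(p,(317.5,200),.07,1)); b=at_z(p,(314,52),.05,1);print("burner",b)
g=np.asarray(p["img"]).max(2); m=(g<45).astype(np.uint8);m[:165]=0;m[230:]=0;m[:,:285]=0;m[:,350:]=0
x,y,w,h=cv2.boundingRect(m);print(x,y,w,h)
k=at_z(p,(x+w/2,y+h/2),.067,1);print(k)
if abs(k[0]-.426)<.006 and abs(k[1]-.345)<.005: k=k[:2]
else: k=np.array([.426,.3445])
R=[np.pi,0,-.1]
ctrl.move_l([*k,.073],R,speed=.1)
print(ctrl.state()["wrist_force"])
ctrl.grab(12); s=ctrl.state();print(s["grip_width"],s["wrist_force"],s["torque"])
ctrl.move_l([*k,.11],R,speed=.05); s=ctrl.state();print(s["grip_width"],s["wrist_force"],s["gripper_force"])
ctrl.move_l([*k,.17],R); s=ctrl.state();print(s["grip_width"],s["wrist_force"],s["gripper_force"])
E
```

```text
[0.42751357 0.34445228 0.07      ]
burner [0.55646318 0.33401717 0.05      ]
294 175 46 51
[0.42615206 0.34501871 0.067     ]
[-0.22406525  0.5446925   0.27984668]
0.0007289396004993987 [-0.34521587 -2.4379478   4.84785611] [-0.40113323 -0.00957904 -0.01834685]
0.00011665559162247758 [ 0.66844502  0.05632804 -0.49312946] 0.0
0.0005190982458138981 [-1.07619439  0.39290347 -1.29995881] 0.0
```

The gripper closed on nothing, so I'll look again.

```bash
python3 - <<'E'
from h import *
ctrl.ungrasp()
s=ctrl.state();print(s["position"],s["eef_rot"])
p=ctrl.get_image("wrist");save(p,"e.png")
for n in("round_knob_mid","spindle_tip","hob_panel"):
  for d in ctrl.landmark_of(p,n)[:2]:print(n,d["xy"],d["confidence"],at_z(p,d["xy"],.065,1))
q=ctrl.get_image("side")
for d in ctrl.landmark_of(q,"round_knob_mid")[:2]:print(d["xy"],d["confidence"],at_z(q,d["xy"],.065))
a=cv2.resize(q["img"][150:350,200:500],(640,427))
cv2.imwrite("pics/e.png",cv2.resize(np.vstack([p["img"],a]),(464,600))[:,:,::-1])
E
```

```text
[0.42615455 0.34500529 0.17000017] [ 3.14157034e+00  1.00480282e-05 -1.00022831e-01]
round_knob_mid [316.3, 193.3] 0.95 [0.42749703 0.34513656 0.065     ]
[346.7, 248.8] 0.85 [0.42450286 0.34316564 0.065     ]
```

View pics/e.png

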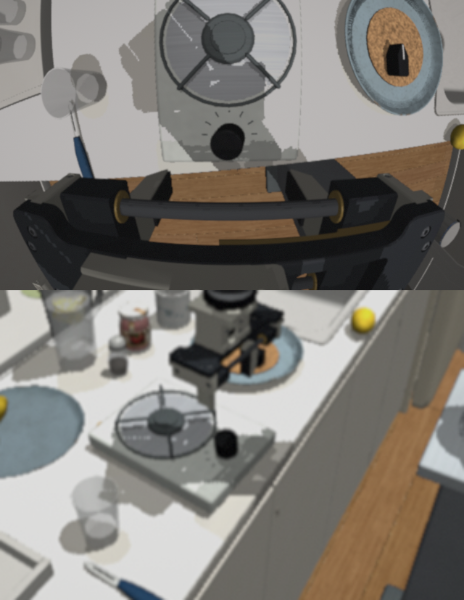

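```bash
python3 - <<'E'
from h import *
q=ctrl.get_image("side");p=ctrl.get_image("wrist");K=np.array(q["intrinsics"])
def pr(X): c=np.array(q["R"])@X+q["t"];u=K@c;return (u[:2]/u[2]).round(1)
T=np.array([.426,.345,.17])
print("tcp",pr(T),"tips open",pr(T+[0.006,.055,-.019]),pr(T-[0.006,.055,.019]))
print("knob top",pr(np.array([.426,.345,.082])))
# depth around knob, side camera
Ki=np.linalg.inv(K)
for uv in [(347,238),(347,242),(347,248),(345,254)]:
    z=q["depth"][uv[1],uv[0]];print(uv,np.array(q["R"]).T@(Ki@[uv[0],uv[1],1]*z-q["t"]))
K=np.array(p["intrinsics"]);print(K)
def fx(uv):
    z=p["depth"][uv[1],uv[0]];x=(uv[0]-K[0,2])/K[0,0];y=(uv[1]-K[1,2])/K[1,1];r=np.hypot(x,y);k=np.tan(r)/r
    return np.array(p["R"]).T@(np.array([x*k,y*k,1])*z-p["t"])
for uv in [(316,184),(316,193),(316,200),(316,212),(280,200),(240,245),(400,245)]: print(uv,fx(uv).round(4))
im=q["img"].copy()
cv2.circle(im,tuple(int(v) for v in pr(T)),2,(255,0,0),-1)
cv2.imwrite("pics/f.png",cv2.resize(im[140:290,270:450],(720,600),interpolation=cv2.INTER_CUBIC)[:,:,::-1])
E
```

```text
tcp [346.5 217.3] tips open [332.6 235.7] [359.2 211.9]
knob top [345.9 244.2]
(347, 238) [0.45645238 0.2837745  0.04048886]
(347, 242) [0.42620496 0.33924845 0.08473716]
(347, 248) [0.41682666 0.35588427 0.08217525]
(345, 254) [0.41810901 0.36332254 0.06689011]
[[309.70691629   0.         315.32286115]
 [  0.         309.70691629 198.57133179]
 [  0.           0.           1.        ]]
(316, 184) [0.4411 0.3441 0.0837]
(316, 193) [0.4336 0.3448 0.0847]
(316, 200) [0.427  0.3455 0.0835]
(316, 212) [0.4159 0.3466 0.083 ]
(280, 200) [0.4168 0.383  0.0399]
(240, 245) [-0.0606  0.7378 -0.897 ]
(400, 245) [0.431  0.2999 0.1905]
```

View pics/f.png

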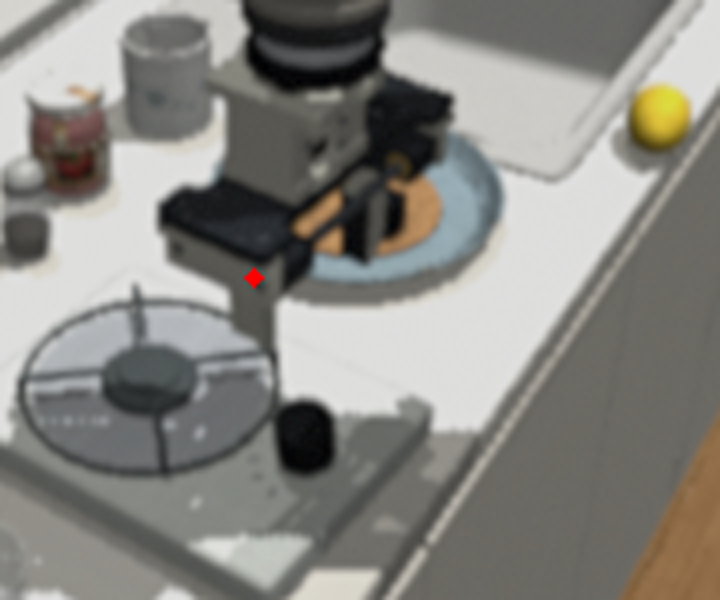

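Picture f: the fingertips appear at about (250,340) and (365,258), higher than the TCP suggests (the red dot used the wrong intrinsics). I'll measure the fingertip height from depth.

```bash
cat >> h.py <<'E'
def cloud(p,fish):
    K=np.array(p["intrinsics"]);v,u=np.mgrid[0:400,0:640];x=(u-K[0,2])/K[0,0];y=(v-K[1,2])/K[1,1]
    k=1.
    if fish:
        r=np.hypot(x,y)+1e-9;k=np.where(r<1.5,np.tan(np.minimum(r,1.5))/r,0)
    z=p["depth"];c=np.stack([x*k*z,y*k*z,z],-1)
    w=(c-np.array(p["t"]))@np.array(p["R"]);w[z<=0]=np.nan
    return w
E
python3 - <<'E'
from h import *
for c in("side","wrist"):
    s=ctrl.state();p=ctrl.get_image(c);w=cloud(p,c=="wrist")
    d=w-np.array(s["position"]);yaw=s["eef_rot"][2]
    X=np.array([np.cos(yaw),np.sin(yaw),0]);Y=np.array([np.sin(yaw),-np.cos(yaw),0])
    l=np.stack([d@X,d@Y,-d[...,2]],-1)
    for sg in(1,-1):
        m=(np.abs(l[...,0])<.03)&(sg*l[...,1]>.03)&(sg*l[...,1]<.08)&(l[...,2]<.05)&(l[...,2]>-.08)
        q=l[m];print(c,sg,len(q),np.percentile(q,[1,50,99],axis=0).round(4).tolist(), s["grip_width"])
E
```

```text
side 1 190 [[-0.0147, 0.0448, -0.0786], [-0.0068, 0.0485, -0.0357], [0.0089, 0.0638, -0.0085]] 0.09195377979904329
side -1 113 [[-0.0125, -0.065, -0.0514], [-0.0069, -0.0623, -0.0341], [0.01, -0.0491, -0.0132]] 0.09195377979904329
wrist 1 2499 [[-0.0094, 0.0444, -0.0793], [0.0098, 0.0474, -0.0419], [0.0146, 0.0616, -0.01]] 0.09214822333032688
wrist -1 2646 [[-0.0094, -0.0637, -0.0795], [0.0096, -0.0493, -0.0434], [0.0137, -0.0465, -0.01]] 0.09214822333032688
```

Both cameras agree that the real fingertips end about 10 mm behind the reported TCP, 29 mm short of the nominal 19 mm ahead. I'll command by tip height instead.

```bash
cat >> h.py <<'E'
TIP=-.010   # fingertips are at tcp_z - TIP (measured)
def tz(z): return z+TIP
def rep(m=""):
    s=ctrl.state();print(m,"t%.1f"%s["time_s"],np.round(s["position"],4),"w%.4f"%s["grip_width"],"F",np.round(s["wrist_force"],1),"g%.1f"%s["gripper_force"]);return s
E
python3 - <<'E'
from h import *
k=np.array([.4262,.345]);R=[np.pi,0,-.1]
ctrl.move_l([*k,tz(.10)],R); rep()
hit=ctrl.move_l([*k,tz(.060)],R,speed=.05,until_force=6); rep(hit)
ctrl.grab(12); s=rep("grab")
if s["grip_width"]>.03:
    ctrl.move_l([*k,tz(.10)],R,speed=.06); s=rep("up")
    ctrl.move_l([*k,tz(.15)],R); s=rep("up")
    p=ctrl.get_image("wrist");save(p,"g.png")
E
```

```text
t13.8 [0.4267 0.3453 0.0906] w0.0916 F [-0.  -0.3 -0.4] g0.0
False t14.7 [0.4264 0.3451 0.0502] w0.0917 F [ 0.1  0.1 -0.6] g0.0
grab t15.6 [0.4263 0.345  0.0501] w0.0394 F [ 0.8 -1.4  0.1] g12.0
up t16.4 [0.426  0.3449 0.0898] w0.0397 F [ 0.4  0.5 -0. ] g12.0
up t16.9 [0.4259 0.3448 0.1395] w0.0393 F [-0.6 -0.2 -0.4] g12.0
```

```bash
python3 - <<'E'
from h import *
R=[np.pi,0,-.1]
ctrl.move_l([.385,.349,.125],R); rep()
p=ctrl.get_image("wrist");save(p,"g.png",(200,60,440,260),3)
for n,z in(("spindle_tip",.064),("hob_panel",.04)):
  for d in ctrl.landmark_of(p,n)[:2]:print(n,d["xy"],d["confidence"],at_z(p,d["xy"],z,1))
np.save("g.npy",p["img"]);np.savez("gp.npz",R=p["R"],t=p["t"],intrinsics=p["intrinsics"])
E
```

```text
t17.4 [0.3851 0.349  0.1246] w0.0393 F [-0.   0.6 -0.6] g12.0
spindle_tip [320.3, 159.2] 0.7 [0.42542913 0.34236187 0.064     ]
hob_panel [316.8, 152.4] 0.8 [0.42707135 0.34470973 0.04      ]
```

View pics/g.png

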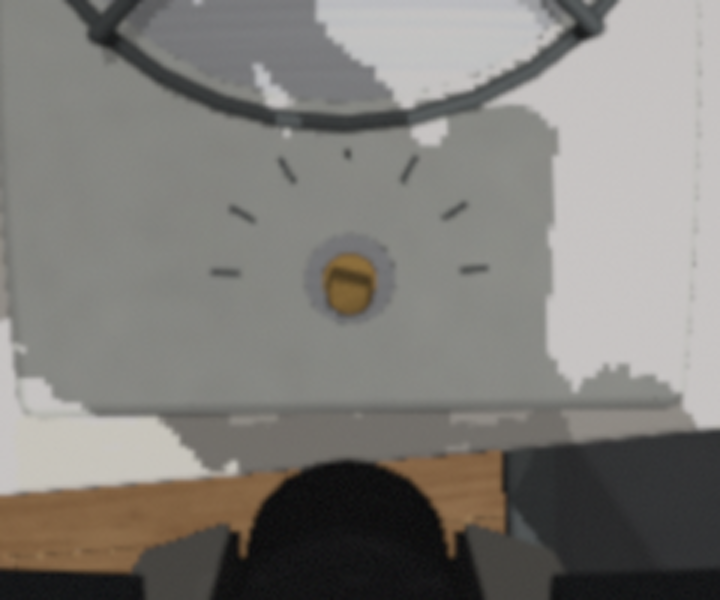

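Picture g: the bare spindle is at crop (349,285), with its flat a dark band from about (330,268) to (371,284), facing the burner and turned slightly clockwise. I'll zoom in once to get the angle.

```bash
python3 - <<'E'
import numpy as np,cv2
g=np.load("g.npy")[135:175,295:340,::-1]
cv2.imwrite("pics/i.png",cv2.resize(g,None,fx=14,fy=14,interpolation=cv2.INTER_CUBIC))
E
```

```text
(no output)
```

View pics/i.png

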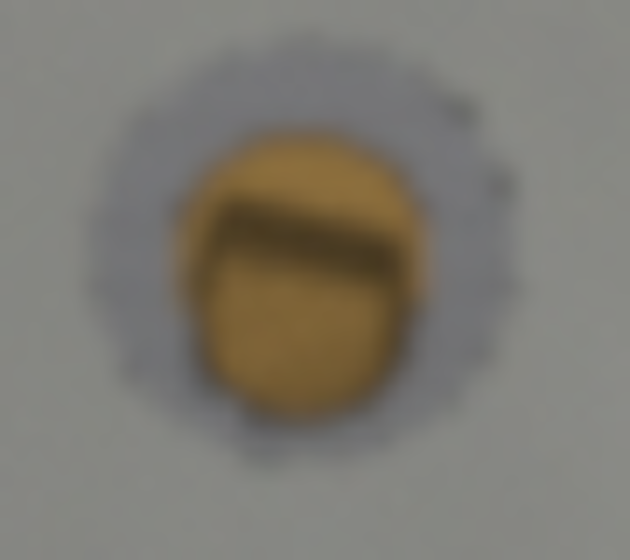

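```bash
python3 - <<'E'
from h import *
p=dict(np.load("gp.npz"))
f=lambda a,b:at_z(p,(295+a/14-.5,135+b/14-.5),.064,1)
for A,B in(((232,200),(398,243)),((230,245),(390,280))):
    d=f(*B)-f(*A);print("flat yaw",np.arctan2(d[0],-d[1]),np.linalg.norm(d))
print("axis",f(305,315),"bottom",f(305,420),"edge",f(310,262))
R=[np.pi,0,-.5]
ctrl.move_l([.44,.28,.15],speed=.25)
ctrl.reach([.573,.017,tz(.08)],R);rep()
hit=ctrl.move_l([.573,.017,tz(.0225)],R,speed=.05,until_force=4);rep(hit)
ctrl.ungrasp();rep()
ctrl.move_l([.573,.017,tz(.09)],R,speed=.2)
ctrl.reach([.47,.058,tz(.13)],[np.pi,0,.053]);rep()
p=ctrl.get_image("wrist");save(p,"j.png",(170,30,470,255),2.6)
for n,z in(("pointer_knob_mid",.0295),("round_knob_mid",.0295),("mat_top",.0125)):
  for d in ctrl.landmark_of(p,n)[:1]:print(n,d["xy"],d["confidence"],at_z(p,d["xy"],z,1))
np.save("j.npy",p["img"]);np.savez("jp.npz",R=p["R"],t=p["t"],intrinsics=p["intrinsics"])
E
```

```text
flat yaw -0.35681977332377784 0.0090619909907183
flat yaw -0.3185645355457486 0.008669726069595903
axis [0.42738086 0.34516612 0.064     ] bottom [0.42172005 0.34573224 0.064     ] edge [0.4301937  0.34461898 0.064     ]
 t19.2 [0.5728 0.0184 0.0703] w0.0397 F [ 0.4  0.6 -0.7] g12.0
True t20.2 [0.5726 0.017  0.0142] w0.0399 F [ 0.1 -0.3  4.2] g12.0
 t21.2 [0.5718 0.0171 0.0136] w0.0918 F [ 0.2  0.2 -0.3] g0.0
 t22.2 [0.4696 0.0582 0.1195] w0.0920 F [ 0.3 -0.4  0.6] g0.0
pointer_knob_mid [320.7, 138.9] 0.85 [0.52253802 0.05752666 0.0295    ]
round_knob_mid [374.7, 80.9] 0.6 [0.57412704 0.01584229 0.0295    ]
mat_top [346.6, 102.9] 0.57 [0.55397966 0.03629669 0.0125    ]
```

View pics/j.png

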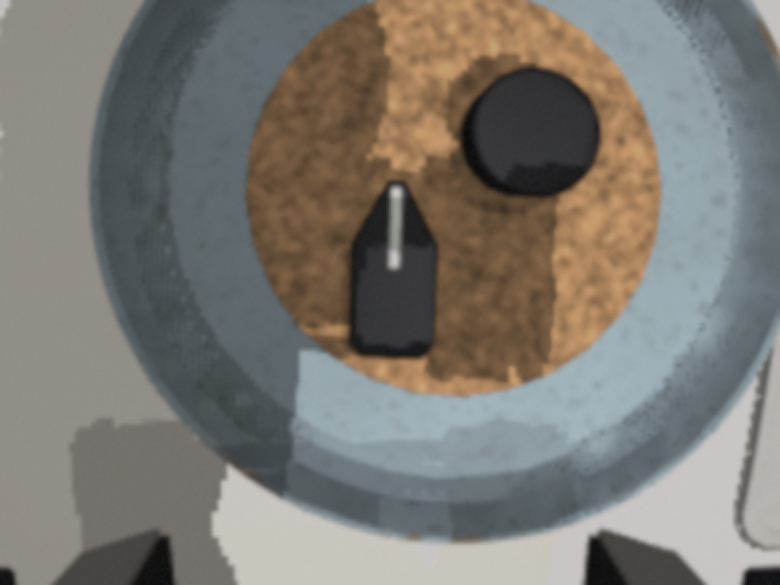

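Picture j: the round knob stands upright at about (530,132) on the cork. The pointer knob is undisturbed, with its tip at (398,183) and tail at (390,355). I'll grasp it.

```bash
python3 - <<'E'
from h import *
p=dict(np.load("jp.npz"))
f=lambda a,b:at_z(p,(170+a/2.6-.3,30+b/2.6-.3),.0465,1)[:2]
tip,tail=f(398,183),f(392,355);d=tip-tail;L=np.linalg.norm(d);yaw=np.arctan2(d[1],d[0])
ax=tail+d*23/54;l2=f(397,190)-f(394,268);print(tip,tail,L,yaw,np.arctan2(l2[1],l2[0]),ax)
R=[np.pi,0,yaw]
ctrl.move_l([*ax,tz(.08)],R,speed=.2)
hit=ctrl.move_l([*ax,tz(.0205)],R,speed=.08,until_force=6);s=rep(hit)
ctrl.grab(30);s=rep("grab")
if .02<s["grip_width"]<.032:
    ctrl.move_l([*ax,tz(.13)],R,speed=.15);rep()
    ctrl.reach([.4274,.3452,tz(.105)],[np.pi,0,-.335]);rep()
E
```

```text
[0.55460157 0.0579378 ] [0.50275209 0.05689964] 0.05185988131375321 0.020019897310113752 0.015916668854615287 [0.52483613 0.05734182]
False t23.9 [0.5252 0.0574 0.0109] w0.0915 F [ 0.4 -0.1 -0.5] g0.0
grab t24.9 [0.5248 0.0573 0.0105] w0.0257 F [0.  0.1 0.3] g30.0
 t25.8 [0.5242 0.0573 0.1192] w0.0252 F [-0.3  0.4 -0.3] g30.0
 t26.9 [0.4278 0.3445 0.0946] w0.0258 F [ 0.4 -0.2 -1.1] g30.0
```

```bash
python3 - <<'E'
from h import *
R=[np.pi,0,-.335];k=[.4274,.3452]
ctrl.move_l([*k,tz(.078)],R,speed=.1);rep()
hit=ctrl.move_l([*k,tz(.054)],R,speed=.03,until_force=4);s=rep(hit)
p=ctrl.get_image("side");print(p["shot"]);save(p,"l.png",(270,190,430,310),4)
E
```

```text
t27.4 [0.4278 0.3445 0.0679] w0.0257 F [-0.  -0.5  0.6] g30.0
True t28.1 [0.4272 0.3448 0.0439] w0.0255 F [0.8 1.2 3.4] g30.0
17
```

It slid in at the right depth. Now I'll press it down against the spring.

```bash
python3 - <<'E'
from h import *
R=[np.pi,0,-.335];k=[.4274,.3452]
hit=ctrl.move_l([*k,tz(.0505)],R,speed=.02,until_force=8);s=rep(hit)
ctrl.wait(.4);rep()
p=ctrl.get_image("wrist");im=cv2.resize(p["img"][40:280,150:560],(640,375))
q=ctrl.get_image("side");b=cv2.resize(q["img"][160:280,290:450],(640,480))
cv2.imwrite("pics/m.png",cv2.resize(np.vstack([im,b]),(445,594))[:,:,::-1])
E
```

```text
True t28.4 [0.4272 0.3449 0.0423] w0.0256 F [-1.4 -1.8  8.3] g30.0
 t28.8 [0.4272 0.3449 0.0424] w0.0257 F [-1.2 -1.5  7.5] g30.0
```

View pics/m.png

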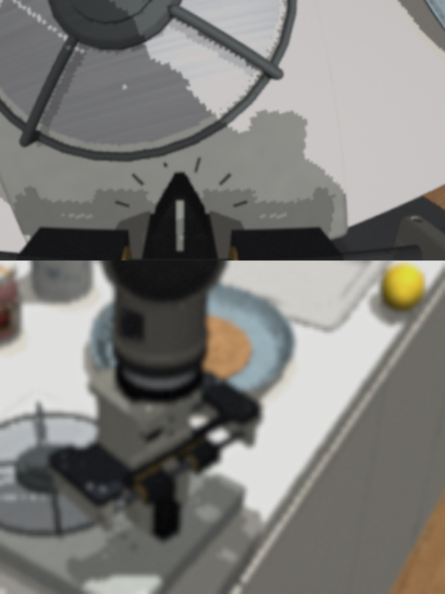

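Picture m: the knob is held low on the hob at about (180,215), nose toward the burner and turned as intended. I'll press about 1 mm deeper for margin, then check.

```bash
python3 - <<'E'
from h import *
R=[np.pi,0,-.335];k=[.4274,.3452]
hit=ctrl.move_l([*k,.0405],R,speed=.02,until_force=6);rep(hit)
ctrl.wait(.5);s=rep()
if 6.5<s["wrist_force"][2]<25 and s["position"][2]<.0424 and s["gripper_force"]>5: print(ctrl.finish_job())
E
```

```text
False t29.1 [0.4273 0.345  0.0421] w0.0260 F [-3.7 -4.2 17.7] g30.0
 t29.6 [0.4273 0.345  0.0421] w0.0261 F [-4.7 -4.1 16.6] g30.0
the job is handed in; nothing more can be done
None
```

The job is handed in; the call returned no verdict. The round knob was upright and let go on the mat, and the pointer knob is on the spindle, still gripped and pressed down at about 17 N, more than the spring's 9 N at its lower stop.

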